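Guard a bench lathe by a blind lock pin, then reverse it

ROBOT

A 6-joint arm with a two-finger parallel gripper is mounted at the origin on the work surface. World frame = base frame: x ahead of the robot, y to its left, z up, the work surface at z = 0. Lengths are in m, angles in degrees, forces in N, time in s.
With the tool pointing down it reaches from about 0.375 to 0.75 m from the base axis. Payload 9 kg.
Tool frame: the origin (TCP) lies on the front face of the gripper's body, between the roots of the fingers; the fingertips stand 73 mm ahead of it and the grasp point (between the pads) lies 54 mm ahead of it; z points along the fingers, y is the line along which they close (so a half turn about z gives the same grasp; the last joint's range is limited). The gripper opens to 85 mm and grips with 20 to 120 N. Pads are 22 mm wide; open, the fingers measure 114 mm over their backs; the gripper's body (76 mm by 85 mm) begins 54 mm behind the grasp point. The pads swing forward as they close: fully open they stand 13 mm farther back than shut.
Start: joints at [53.417, 5.964, 5.575, 89.605, 0, 77.527], TCP at [0.245, 0.548, 0.304] pointing down, gripper open.
Joint ranges: [-171.21, 171.21], [-48.23, 106.86], [-62.78, 66.21], [-105.2, 120.99], [-86.42, 89.51], [-180, 180]. Speed limits (degrees/s): [127.2, 127.2, 147.25, 180, 180, 180].

INTERFACE

Orientations are given as [roll, pitch, yaw] about the fixed x, y, z axes, in that order (R = Rz(yaw) Ry(pitch) Rx(roll)).
In Python, from station import r, grab_frame, calibration, recognise, place_of gives the robot as it stands.
- The arm moves only by the shell command python3 -m jog 'ROWS' [OPENING] [FORCE]. ROWS is JSON, a list of rows, each an object of numbers: "dx", "dy", "dz": the shift along the world's x, y, z normalised to -1 to 1, where 1 is 15 cm; "wx", "wy", "wz": the turn, a rotation vector about the world's x, y, z normalised to -1 to 1, where 1 is pi/2 rad. In form: [{"dx": .., "dy": .., "dz": .., "wx": .., "wy": .., "wz": ..}, ...]. A call has exactly 10 rows; each row shifts and turns the commanded pose from where the row before left it; what a row does not reach is not made up. A row lasts 1/10 s, in which the tool goes at most 50 mm and 8.59 degrees, less where a joint would pass 70% of its speed; a pose out of reach is approached as far as the arm can. A call with a number of a shift or a turn outside -1 to 1 is refused whole. A call with a gripper value outside its range is refused whole. OPENING is the closure, from 0 (fully open) to 1 (shut), set as the call begins (- or left out, the last holds). The fingers move at their own pace and stop on an object; FORCE is the grip in N (left out, the last holds). Time passes only in rows, so rows that do not move let the fingers close, or fill a call up. It gives the time, the measured TCP pose, the force, the opening and the grip force at its end, in the units of the state.
- r.read_state(): the state, without advancing time (a new reading comes with each control period).
- grab_frame(name): name is "side" or "top"; returns (picture, depth): 480x640x3 uint8, red, green, blue; 480x640 float32, m along the optical axis (not along the pixel's ray), 0 where there is no reading.
- calibration(name): a dict with "camera_matrix" (3x3 intrinsics, pixels), "distortion" ([k1, k2, p1, p2, k3] as OpenCV has them; the pictures are not rectified), "position" and "rotation" of the camera in the world. Camera axes: x right, y up, looking along -z (the intrinsics and any distortion apply to the point x, -y, -z); pixel columns grow to the right and rows downward; lengths in m; the calibration is good to about 2 mm. A picture is of the moment at which its call begins. calibration takes no time and is no camera call.
- r.hand_in(): hands the job in; it is judged then, once.
Trained networks look in the newest picture that a camera, given by its name, has taken for a name from the list of things; names that differ only in an ending like _2 or _b are one class to them, and where a whole thing is asked for, a point or a joint stands for the part that bears it (a point fixed in the world has none). Each returns a list of dicts, best first, with "conf" (0 to 1); they miss things now and then, are a little off and sometimes report something else, mostly with a low value. They report only what shows in the picture. A call takes as long as a camera call. They do not tell look-alikes from the thing itself.
- recognise(camera, name): "rect" ([left, top, right, bottom] in pixels, round what is visible of it).
- place_of(camera, name): "pixel" ([column, row] in pixels: a listed point, or the origin of a listed thing).
The state is a dict: "time_s": time; "joint_pos": joint angles; "qvel": joint speeds; "joint_torque": joint torques, N m; "ee_pos": TCP position; "tcp_rot": TCP orientation; "ft_force": force on the tool from outside, world axes, zero at the start; "wrist_torque": the same for the moment, N m; "width": finger opening in m; "finger_force": force on a finger pad.
Only numpy, scipy, OpenCV 4.12 (cv2) and the standard library are available. Lean on these libraries where they do the work, as an engineer would, in place of code of your own. Each camera call takes 0.05 s, during which the arm holds its last target. There are 200 camera calls.

TASK

The bench lathe is to run in reverse: put its switch lever to centre off and leave it there while you swing the yellow belt guard fully down and lock it with the red-handled pin, feeling gently along the hidden bar under the guard's slot until the tip drops into the hole, then pushing the pin fully home. Only when the pin is home move the lever all the way over to reverse, at the red mark. Leave the pin in, and do not disturb the other things on the bench.

Things in the scene. Friction and masses are not known exactly. Their poses are not given: they have to be found in the camera images.
- lever (a joint): angle of the switch lever, rad: -0.6 = forward (leaning to the lathe operator's left, +y), 0 = centre off (upright), +0.6 = reverse (leaning right, -y); end stops at -0.6 and +0.6. It stays where it is left; about 3 N at the ball moves it
- lever_ball (a point): centre of the black ball (28 mm diameter) on the end of the switch lever, on a 10 mm stem; it stands on a grey switch box 100 x 100 mm, with a green (forward), a white (off) and a red (reverse) mark on top, that is 88 mm high at the cheeks beside the lever's foot. Its x axis is the hinge axis
- lever_pivot (a point): on the lever's hinge axis, 74 mm above the bench and 95 mm below the ball's centre when the lever is upright. Its x axis is the hinge axis and points away from the robot, its y axis points to the forward side, its z axis up; it does not turn with the lever
- guard (a joint): angle of the belt guard, rad: 0 = fully shut, 1.0 = fully open; the friction hinge holds it where it is left, about 3 N down on the tab shuts it
- guard_tab (a point): middle of the top face of the black thumb tab on the guard's front edge; the tab is 56 mm wide (along the point's y) and 8 mm thick, and reaches 12 mm forward (-x) and 24 mm back of this point, where the flush yellow top begins. The point turns with the guard
- guard_hinge (a point): middle of the guard's hinge, which runs along its y axis at the rear; with the guard shut its x axis points rearward away from the robot, z up. With the guard shut the tab point lies at x -230 mm, y 0, z +82 mm from it. The point turns with the guard
- guard_slot (a point): centre of the slot through the guard's top face, at the level of that face (142 mm above the bench when shut); it turns with the guard. The slot is 60 mm long along the point's x, 16 mm wide along y, in 4 mm sheet
- pin_grip (a point): middle of the grip of the lock pin, a red cylinder 22 mm in diameter and 48 mm high. The pin stands upright in one of three holes of a wooden block (200 x 70 x 60 mm high, holes 65 mm apart), which hold it in any order with a wood-handled graver and a blue-handled driver; z axis up along the pin, 24 mm below the grip's top, 29 mm above the underside of the collar
- pin_collar (a point): underside of the pin's steel collar (26 mm diameter, 5 mm thick), which rests on the block at the start and on the guard's top when the pin is home; the 10 mm rod reaches 55 mm below it
- graver_mid (a point): middle of the handle of the wood-handled graver in the block (34 mm across, top 114 mm above its tip); leave alone
- driver_mid (a point): middle of the handle of the blue-handled driver in the block (24 mm across, 118 mm long in all); leave alone
- dome: glass dome with brass knob on a blue base, 112 mm across, 97 mm high; origin at the underside's centre; leave alone
- blower: terracotta-coloured blower bulb, 64 mm across, 97 mm high; origin at the underside's centre; leave alone
- jar: amber jar, 60 mm across, 65 mm high; origin at the underside's centre; leave alone
- loupe: black eyeglass loupe standing on the bench, 40 mm across, 36 mm high; origin at the underside's centre; leave alone
- lathe: green bench lathe, base 250 x 420 mm, fixed; origin under the base's centre, x rearward, y to its headstock end (left). Under the shut guard its dark catch bar has its flat top 27 mm below the guard's top face, all along the slot, with one hole, 13.5 mm along x by 15.5 mm along y, on the slot's centre line, 34 mm deep, up to 18 mm before or behind the slot's centre (not sensed); it stays put
- pin: the lock pin, 108 mm long; origin at the tip of its rod, 84 mm below the middle of the grip, z up along it; the rod is 10 mm in diameter and tapers to 6 mm over the last 6 mm
Things that resemble listed ones, but are neither listed nor needed, are in the scene too. Of the things that look like the part that bears lever, the larger one is meant.

How it is judged (in metres and radians):
On the way, in this order (a step that is already met when the one before it is completed fails the run):
1. the lever stands at centre off (within 0.15 rad) while the guard is still up (value of joint lever between -0.15 and 0.15 rad and value of joint guard above 0.3 rad), for 0.4 s.
2. the guard is fully down with the lever still off (value of joint lever between -0.15 and 0.15 rad and value of joint guard below 0.05 rad), for 0.2 s.
3. the pin is fully home through the guard's slot, in the hidden hole, with the lever still off (all of step 2 and z of pin_collar in the frame of guard_slot between -0.004 and 0.006 m and x of pin_collar in the frame of guard_slot between -0.03 and 0.03 m and y of pin_collar in the frame of guard_slot between -0.01 and 0.01 m and angle between pin_grip's own z axis and vertical below 0.15 rad), for 0.2 s.
4. the lever is over to reverse with the pin still home (value of joint lever above 0.48 rad and value of joint guard below 0.05 rad and z of pin_collar in the frame of guard_slot between -0.004 and 0.006 m and x of pin_collar in the frame of guard_slot between -0.03 and 0.03 m and y of pin_collar in the frame of guard_slot between -0.01 and 0.01 m and angle between pin_grip's own z axis and vertical below 0.15 rad), for 0.2 s.
At the end, for the whole second after the job is handed in: The lever stands at reverse (beyond +0.48 rad) and still; the guard is shut (under 0.05 rad); the pin stands upright (within 0.15 rad) in the slot with its collar within 6 mm of the guard's top face, at rest (all of step 4 and linear speed of pin below 0.02 m/s and velocity of joint lever between -0.05 and 0.05 rad/s); the robot touches nothing.
It fails at once if the lever goes past centre off towards reverse (beyond +0.25 rad) while the pin is not home (value of joint lever above 0.25 rad and not (value of joint guard below 0.05 rad and z of pin_collar in the frame of guard_slot between -0.004 and 0.006 m and x of pin_collar in the frame of guard_slot between -0.03 and 0.03 m and y of pin_collar in the frame of guard_slot between -0.01 and 0.01 m and angle between pin_grip's own z axis and vertical below 0.15 rad)).
It fails at once if the pin is forced against the lathe (more than 50 N) (contact force between pin and lathe above 50 N).
It fails at once if another tool or thing on the bench is moved by more than 30 mm (distance of any of graver_mid, driver_mid, dome, blower, jar, loupe from where it was at the start of the episode above 0.03 m).
It also fails if it takes over 72 s, if anything falls off the work surface, if the arm or the gripper's body presses on something with over 40 N, if the wrist force passes 120 N, or if a joint passes its speed limit or range.

## Working session

There is one attempt and no reset: what is moved stays moved. The work goes in short steps, Python scripts to look and compute and a shell command to move; the robot and the scene stay as the last step left them, time stands still between calls to the robot, and variables do not carry over. Pictures are saved under pics/ and viewed, at most 10 in all, crops included, and the job is handed in when it is done.

```bash
ls; mkdir -p pics
cat > h.py <<'E'
import numpy as np, cv2
from station import r, grab_frame, calibration, recognise, place_of
def w(cam,px,dep=None,z=None):
    c=calibration(cam);K=np.array(c["camera_matrix"]);D=np.array(c["distortion"])
    u=cv2.undistortPoints(np.array([[px]],float),K,D)[0,0]
    R=np.array(c["rotation"]);p=np.array(c["position"])
    d=R@np.array([u[0],-u[1],-1.])
    s=dep if dep is not None else (z-p[2])/d[2]
    return p+s*d
E
python3 - <<'E'
from h import *
for n in ("top","side"):
    im,d=grab_frame(n);np.save(f"pics/{n}_d.npy",d)
    cv2.imwrite(f"pics/{n}0.png",im[:,:,::-1])
    c=calibration(n);print(n,c["position"],np.array(c["rotation"]).round(2).tolist())
    for t in ["lever_ball","lever_pivot","guard_tab","guard_slot","guard_hinge","pin_grip","pin_collar","graver_mid","driver_mid","dome","blower","jar","loupe","lathe"]:
        for q in place_of(n,t)[:3]:
            x,y=q["pixel"];xi,yi=int(np.clip(x,0,639)),int(np.clip(y,0,479))
            print(t,round(q["conf"],2),round(x),round(y),w(n,(x,y),dep=d[yi,xi]).round(3))
print(r.read_state())
E
```

```text
pics
top [0.42171016 0.05624858 1.20760285] [6.29, 0.43, -90.83]
lever_ball 0.75 172 278 [93.243 92.878 94.029]
lever_ball 0.62 130 251 [96.34  95.975 97.126]
lever_pivot 0.94 139 253 [102.459 102.093 103.245]
lever_pivot 0.8 203 285 [100.742 100.376 101.528]
lever_pivot 0.24 504 275 [101.591 101.226 102.377]
guard_tab 0.88 264 205 [85.937 85.572 86.723]
guard_tab 0.26 424 318 [102.813 102.448 103.599]
guard_slot 0.62 256 171 [105.401 105.035 106.187]
guard_hinge 0.61 275 166 [94.545 94.18  95.331]
guard_hinge 0.61 253 172 [93.251 92.885 94.036]
pin_grip 0.61 489 221 [105.143 104.778 105.929]
pin_collar 0.46 489 220 [104.404 104.039 105.19 ]
graver_mid 0.69 270 318 [100.798 100.432 101.583]
graver_mid 0.5 505 275 [101.071 100.706 101.857]
graver_mid 0.33 207 280 [100.581 100.215 101.367]
driver_mid 0.47 501 248 [101.8   101.435 102.586]
dome 0.83 426 317 [102.984 102.619 103.77 ]
dome 0.36 188 207 [103.707 103.342 104.493]
blower 0.7 270 319 [101.503 101.138 102.289]
blower 0.51 188 209 [104.157 103.791 104.943]
jar 0.83 187 209 [104.147 103.781 104.933]
loupe 0.72 353 300 [106.266 1
[... 1186 characters left out ...]
[53.363 52.72  54.722]
{'time_s': 1.5, 'joint_pos': array([ 5.34180961e+01,  5.96557028e+00,  5.57521644e+00,  8.96050050e+01,
       -3.91524698e-04,  7.75270397e+01]), 'qvel': array([-0.03832503, -0.03906911,  0.00670868,  0.01705204, -0.02859673,
       -0.05356216]), 'joint_torque': array([ 5.58932752e-04, -5.56748199e+01,  5.03763735e+01,  8.41161855e-04,
       -2.91659317e-04,  2.47595779e-05]), 'ee_pos': array([0.24508837, 0.54768711, 0.30392289]), 'tcp_rot': array([1.79995553e+02, 1.38467905e-03, 1.55891056e+02]), 'ft_force': array([-0.02755312, -0.81942497, -0.7016981 ]), 'wrist_torque': array([0.01126544, 0.04360177, 0.00802576]), 'finger_force': 0.0, 'width': 0.08553363104017941}
```

```bash
sed -i 's/R=np.array(c\["rotation"\])/R=Rot.from_euler("xyz",c["rotation"],degrees=True).as_matrix()/; 1a from scipy.spatial.transform import Rotation as Rot' h.py
python3 - <<'E'
from h import *
P={"top":dict(ballA=(172,278),ballB=(130,251),pivA=(139,253),pivB=(203,285),tab=(264,205),slot=(256,171),pin=(489,221),driver=(501,248),graver=(505,275),dome=(426,317),blower=(270,319),jar=(187,209),loupe=(353,300)),
"side":dict(b1=(240,287),b2=(230,195),b3=(228,176),pv1=(239,227),pv2=(232,198),tab=(311,182),slot=(331,189),hinge=(342,221),pin=(435,347),driver=(422,365),graver=(403,381),blower=(242,286))}
for n in P:
    d=np.load(f"pics/{n}_d.npy")
    for k,(x,y) in P[n].items(): print(n,k,w(n,(x,y),dep=d[y,x]).round(3))
E
```

```text
top ballA [0.457 0.364 0.165]
top ballB [0.518 0.47  0.127]
top pivA [0.518 0.473 0.062]
top pivB [0.443 0.318 0.084]
top tab [0.588 0.16  0.274]
top slot [0.704 0.201 0.067]
top pin [ 0.576 -0.326  0.09 ]
top driver [ 0.512 -0.337  0.125]
top graver [ 0.453 -0.344  0.122]
top dome [ 0.365 -0.176  0.084]
top blower [0.366 0.169 0.079]
top jar [0.618 0.361 0.065]
top loupe [ 0.405 -0.018  0.037]
side b1 [0.35 0.15 0.03]
side b2 [0.457 0.351 0.16 ]
side b3 [0.518 0.465 0.13 ]
side pv1 [0.452 0.308 0.075]
side pv2 [0.463 0.353 0.145]
side tab [0.58  0.145 0.275]
side slot [0.641 0.138 0.228]
side hinge [0.707 0.161 0.066]
side pin [ 0.575 -0.332  0.095]
side driver [ 0.513 -0.351  0.099]
side graver [ 0.443 -0.36   0.111]
side blower [0.356 0.15  0.029]
```

View pics/top0.png

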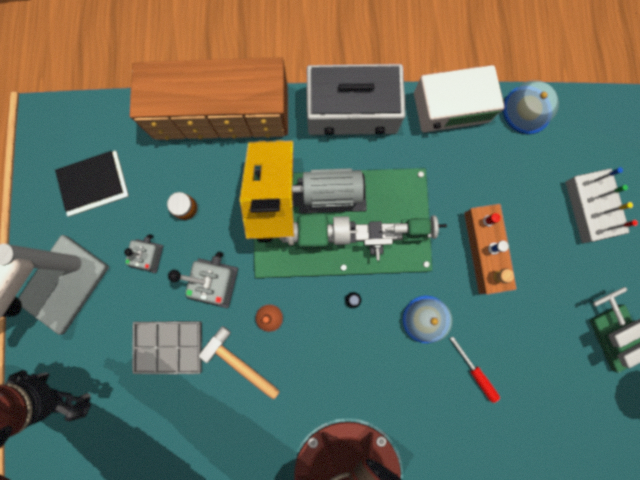

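View pics/side0.png

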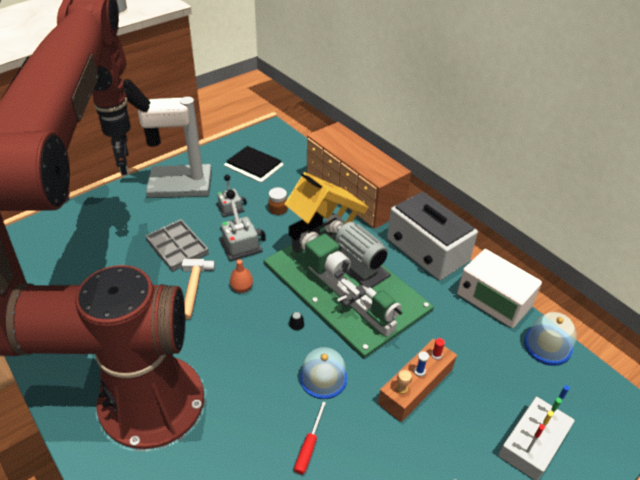

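Run:
```python
from h import *
im=cv2.imread("pics/top0.png")
a=cv2.resize(im[225:320,110:250],(800,543),interpolation=cv2.INTER_CUBIC);cv2.imwrite("pics/c1.png",a)
d=np.load("pics/top_d.npy")
# lathe/guard yellow points
hsv=cv2.cvtColor(im,cv2.COLOR_BGR2HSV)
m=cv2.inRange(hsv,(18,150,120),(32,255,255));m[:,:230]=0;m[:,310:]=0;m[:130]=0;m[250:]=0
ys,xs=np.nonzero(m);P=np.array([w("top",(x,y),dep=d[y,x]) for x,y in zip(xs,ys)])
print(len(P),P.min(0),P.max(0))
r_=cv2.minAreaRect(np.c_[xs,ys].astype(np.float32));print(r_,cv2.boxPoints(r_).round())
# plane fit of the top face
rng=np.random.default_rng(0);best=None
for _ in range(300):
    q=P[rng.choice(len(P),3,False)];n=np.cross(q[1]-q[0],q[2]-q[0]);n/=np.linalg.norm(n)+1e-12
    i=abs((P-q[0])@n)<.003
    if best is None or i.sum()>best.sum():best=i
Q=P[best];c=Q.mean(0);n=np.linalg.svd(Q-c)[2][2];n*=np.sign(n[2]);print("plane",len(Q),c,n)
# base green
m=cv2.inRange(hsv,(60,80,30),(80,255,140));ys,xs=np.nonzero(m)
P2=np.array([w("top",(x,y),dep=d[y,x]) for x,y in zip(xs,ys) if 240<x<445 and 150<y<290 ])
P2=P2[(P2[:,2]>.008)&(P2[:,2]<.05)];print(len(P2),np.median(P2[:,2]))
rr=cv2.minAreaRect(P2[:,:2].astype(np.float32));print(rr,cv2.boxPoints(rr).round(3).tolist())
# box edge of the switch
m=(np.indices(d.shape)[1]>170)&(np.indices(d.shape)[1]<245)&(np.indices(d.shape)[0]>250)&(np.indices(d.shape)[0]<312)
P3=np.array([w("top",(x,y),dep=d[y,x]) for y,x in zip(*np.nonzero(m))])
for lo,hi in((.03,.1),(.05,.08),(.08,.1),(.1,.2)):
    q=P3[(P3[:,2]>lo)&(P3[:,2]<hi)];print(lo,len(q),cv2.minAreaRect(q[:,:2].astype(np.float32)),q.mean(0).round(3))
```

```text
Traceback (most recent call last):
  File "h.py", line 5, in w
    c=calibration(cam);K=np.array(c["camera_matrix"]);D=np.array(c["distortion"])
ValueError: time passes only in moves, steps and waits
```

View pics/c1.png

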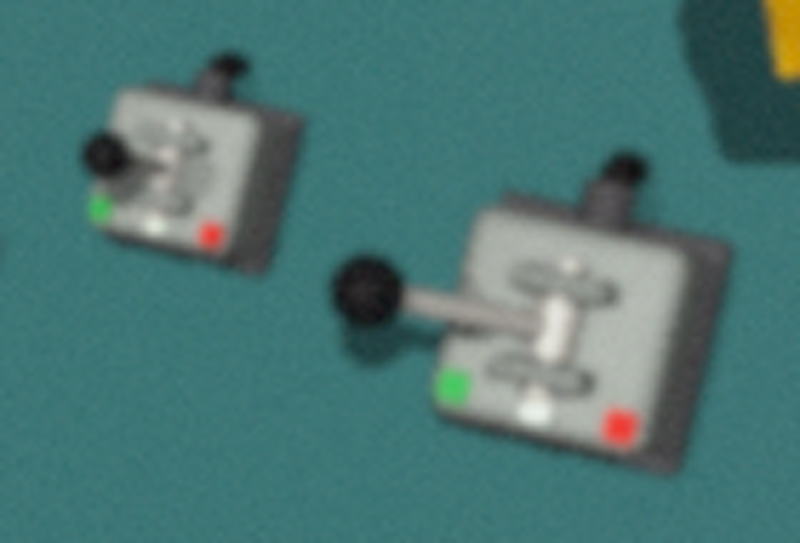

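```bash
sed -i 's/^def w/import functools\ncalibration=functools.cache(calibration)\ndef w/' h.py
python3 - <<'E'
from h import *
im=cv2.imread("pics/top0.png")
d=np.load("pics/top_d.npy")
hsv=cv2.cvtColor(im,cv2.COLOR_BGR2HSV)
m=cv2.inRange(hsv,(18,150,120),(32,255,255));m[:,:230]=0;m[:,310:]=0;m[:130]=0;m[250:]=0
ys,xs=np.nonzero(m);P=np.array([w("top",(x,y),dep=d[y,x]) for x,y in zip(xs,ys)])
rng=np.random.default_rng(0);best=None
for _ in range(300):
    q=P[rng.choice(len(P),3,False)];n=np.cross(q[1]-q[0],q[2]-q[0]);n/=np.linalg.norm(n)+1e-12
    i=abs((P-q[0])@n)<.003
    if best is None or i.sum()>best.sum():best=i
Q=P[best];c=Q.mean(0);n=np.linalg.svd(Q-c)[2][2];n*=np.sign(n[2]);print("plane",len(P),len(Q),c,n, np.degrees(np.arccos(n[2])))
print(Q.min(0),Q.max(0))
m=cv2.inRange(hsv,(60,80,30),(80,255,140));ys,xs=np.nonzero(m)
P2=np.array([w("top",(x,y),dep=d[y,x]) for x,y in zip(xs,ys) if 240<x<445 and 150<y<290 ])
P2=P2[(P2[:,2]>.008)&(P2[:,2]<.05)];print(len(P2),np.median(P2[:,2]))
rr=cv2.minAreaRect(P2[:,:2].astype(np.float32));print(rr,cv2.boxPoints(rr).round(3).tolist())
m=(np.indices(d.shape)[1]>160)&(np.indices(d.shape)[1]<245)&(np.indices(d.shape)[0]>250)&(np.indices(d.shape)[0]<312)
P3=np.array([w("top",(x,y),dep=d[y,x]) for y,x in zip(*np.nonzero(m))])
for lo,hi in((.03,.1),(.05,.08),(.08,.1),(.1,.2),(.155,.2)):
    q=P3[(P3[:,2]>lo)&(P3[:,2]<hi)];print(lo,len(q),cv2.minAreaRect(q[:,:2].astype(np.float32)),q.mean(0).round(3))
for k,(u,v) in dict(green=(189.4,292.5),white=(203.5,297),red=(218.5,299.8),foot=(207,282)).items(): print(k,w("top",(u,v),dep=d[int(v),int(u)]).round(3))
print(w("top",(174.4,275.7),z=.155))
E
```

```text
plane 4159 2612 [0.6726861  0.15979645 0.19934209] [0.65742539 0.01210127 0.75342246] 41.112281563882945
[0.58796061 0.1106129  0.08589388] [0.79779244 0.25903087 0.2739457 ]
8761 0.02052416343551622
((0.5895635485649109, 0.004440560936927795), (0.24995183944702148, 0.4199542999267578), 1.3031057119369507) [[0.46000000834465027, 0.21199999749660492], [0.4690000116825104, -0.20800000429153442], [0.718999981880188, -0.2029999941587448], [0.7099999785423279, 0.21699999272823334]]
0.03 1612 ((0.46394604444503784, 0.3075137436389923), (0.09149298816919327, 0.11698091775178909), 76.5077133178711) [0.451 0.305 0.07 ]
0.05 1195 ((0.4558640718460083, 0.3095715641975403), (0.09126215428113937, 0.10030267387628555), 76.5077133178711) [0.448 0.307 0.07 ]
0.08 253 ((0.44908827543258667, 0.3110237419605255), (0.04124506935477257, 0.05454801768064499), 72.8203353881836) [0.448 0.312 0.087]
0.1 227 ((0.4611858129501343, 0.34773555397987366), (0.025457713752985, 0.05401746183633804), 0.12293152511119843) [0.459 0.352 0.147]
0.155 128 ((0.4610022306442261, 0.36223188042640686), (0.025194993242621422, 0.02501703053712845), 0.5595510601997375) [0.461 0.362 0.163]
green [0.427 0.352 0.071]
white [0.416 0.318 0.078]
red [0.41  0.285 0.073]
foot [0.45  0.309 0.084]
[0.46175594 0.36214686 0.155     ]
```

The switch to use is the larger one, with its ball at (174,276). The smaller one, with its ball at (129,252), is a decoy. The close crop confirms it: green mark left, red mark right, lever leaning forward. The pin is the red-handled one at (489,221) in the wooden block. The white rack on the right and the red screwdriver at (485,385) only resemble it.

```bash
python3 -m jog '[{"dx":0.144,"dy":-0.124,"wz":0.094},{"dx":0.144,"dy":-0.124,"wz":0.094},{"dx":0.144,"dy":-0.124,"wz":0.094},{"dx":0.144,"dy":-0.124,"wz":0.094},{"dx":0.144,"dy":-0.124,"wz":0.094},{"dx":0.144,"dy":-0.124,"wz":0.094},{"dx":0.144,"dy":-0.124,"wz":0.094},{"dx":0.144,"dy":-0.124,"wz":0.094},{"dx":0.144,"dy":-0.124,"wz":0.094},{"dx":0.144,"dy":-0.124,"wz":0.094}]' 0 30
```

```text
invalid input
```

```bash
python3 -m jog '[{"dx":0.144,"dy":-0.124,"dz":0,"wx":0,"wy":0,"wz":0.094},{"dx":0.144,"dy":-0.124,"dz":0,"wx":0,"wy":0,"wz":0.094},{"dx":0.144,"dy":-0.124,"dz":0,"wx":0,"wy":0,"wz":0.094},{"dx":0.144,"dy":-0.124,"dz":0,"wx":0,"wy":0,"wz":0.094},{"dx":0.144,"dy":-0.124,"dz":0,"wx":0,"wy":0,"wz":0.094},{"dx":0.144,"dy":-0.124,"dz":0,"wx":0,"wy":0,"wz":0.094},{"dx":0.144,"dy":-0.124,"dz":0,"wx":0,"wy":0,"wz":0.094},{"dx":0.144,"dy":-0.124,"dz":0,"wx":0,"wy":0,"wz":0.094},{"dx":0.144,"dy":-0.124,"dz":0,"wx":0,"wy":0,"wz":0.094},{"dx":0.144,"dy":-0.124,"dz":0,"wx":0,"wy":0,"wz":0.094}]' 0 30
```

```text
time_s: 2.5
ee_pos: [0.4619, 0.3608, 0.304]
tcp_rot: [-180.0, 0.0, -119.2]
ft_force: [0.3, 0.6, -0.8]
width: 0.0855
finger_force: 0.0
```

```bash
python3 -m jog '[{"dx":0,"dy":0.004,"dz":0,"wx":0,"wy":0,"wz":0.087},{"dx":0,"dy":0.004,"dz":0,"wx":0,"wy":0,"wz":0.087},{"dx":0,"dy":0,"dz":-0.11,"wx":0,"wy":0,"wz":0},{"dx":0,"dy":0,"dz":-0.11,"wx":0,"wy":0,"wz":0},{"dx":0,"dy":0,"dz":-0.11,"wx":0,"wy":0,"wz":0},{"dx":0,"dy":0,"dz":-0.11,"wx":0,"wy":0,"wz":0},{"dx":0,"dy":0,"dz":-0.11,"wx":0,"wy":0,"wz":0},{"dx":0,"dy":0,"dz":-0.11,"wx":0,"wy":0,"wz":0},{"dx":0,"dy":0,"dz":0,"wx":0,"wy":0,"wz":0},{"dx":0,"dy":0,"dz":0,"wx":0,"wy":0,"wz":0}]' 0 30
python3 -m jog '[{"dx":0,"dy":0,"dz":0,"wx":0,"wy":0,"wz":0},{"dx":0,"dy":0,"dz":0,"wx":0,"wy":0,"wz":0},{"dx":0,"dy":0,"dz":0,"wx":0,"wy":0,"wz":0},{"dx":0,"dy":0,"dz":0,"wx":0,"wy":0,"wz":0},{"dx":0,"dy":0,"dz":0,"wx":0,"wy":0,"wz":0},{"dx":0,"dy":0,"dz":0,"wx":0,"wy":0,"wz":0},{"dx":0,"dy":0,"dz":0,"wx":0,"wy":0,"wz":0},{"dx":0,"dy":0,"dz":0,"wx":0,"wy":0,"wz":0},{"dx":0,"dy":0,"dz":0,"wx":0,"wy":0,"wz":0},{"dx":0,"dy":0,"dz":0,"wx":0,"wy":0,"wz":0}]' 1 25
```

```text
time_s: 3.5
ee_pos: [0.461, 0.3628, 0.2048]
tcp_rot: [180.0, -0.0, -103.9]
ft_force: [-0.0, 0.5, 0.6]
width: 0.0852
finger_force: 0.0
time_s: 4.5
ee_pos: [0.4626, 0.3627, 0.2058]
tcp_rot: [-179.8, 0.1, -103.9]
ft_force: [6.4, -1.1, -0.3]
width: 0.026
finger_force: 25.3
```

```bash
python3 -m jog '[{"dx":-0.008,"dy":-0.033,"dz":0.02,"wx":0,"wy":0,"wz":0},{"dx":-0.008,"dy":-0.033,"dz":0.018,"wx":0,"wy":0,"wz":0},{"dx":-0.008,"dy":-0.033,"dz":0.016,"wx":0,"wy":0,"wz":0},{"dx":-0.008,"dy":-0.033,"dz":0.015,"wx":0,"wy":0,"wz":0},{"dx":-0.008,"dy":-0.034,"dz":0.013,"wx":0,"wy":0,"wz":0},{"dx":-0.009,"dy":-0.036,"dz":0.01,"wx":0,"wy":0,"wz":0},{"dx":-0.009,"dy":-0.036,"dz":0.008,"wx":0,"wy":0,"wz":0},{"dx":-0.009,"dy":-0.036,"dz":0.006,"wx":0,"wy":0,"wz":0},{"dx":-0.009,"dy":-0.036,"dz":0.003,"wx":0,"wy":0,"wz":0},{"dx":-0.009,"dy":-0.036,"dz":0,"wx":0,"wy":0,"wz":0}]'
python3 -m jog '[{"dx":0,"dy":0,"dz":0,"wx":0,"wy":0,"wz":0},{"dx":0,"dy":0,"dz":0,"wx":0,"wy":0,"wz":0},{"dx":0,"dy":0,"dz":0,"wx":0,"wy":0,"wz":0},{"dx":0,"dy":0,"dz":0,"wx":0,"wy":0,"wz":0},{"dx":0,"dy":0,"dz":0,"wx":0,"wy":0,"wz":0},{"dx":0,"dy":0,"dz":0,"wx":0,"wy":0,"wz":0},{"dx":0,"dy":0,"dz":0.1,"wx":0,"wy":0,"wz":0},{"dx":0,"dy":0,"dz":0.2,"wx":0,"wy":0,"wz":0},{"dx":0,"dy":0,"dz":0.2,"wx":0,"wy":0,"wz":0},{"dx":0,"dy":0,"dz":0.2,"wx":0,"wy":0,"wz":0}]' 0
```

```text
time_s: 5.5
ee_pos: [0.4499, 0.3113, 0.2225]
tcp_rot: [-179.8, 0.2, -103.9]
ft_force: [5.9, 3.7, 1.1]
width: 0.0262
finger_force: 25.2
time_s: 6.5
ee_pos: [0.4482, 0.311, 0.3286]
tcp_rot: [-180.0, 0.0, -103.8]
ft_force: [0.8, 0.3, 0.3]
width: 0.0854
finger_force: 0.0
```

```bash
python3 -m jog '[{"dx":0,"dy":0,"dz":0.2,"wx":0,"wy":0,"wz":0},{"dx":0.16,"dy":-0.17,"dz":0.13,"wx":0,"wy":0,"wz":0},{"dx":0.16,"dy":-0.17,"dz":0,"wx":0,"wy":0,"wz":0},{"dx":0.16,"dy":-0.17,"dz":0,"wx":0,"wy":0,"wz":0},{"dx":0.16,"dy":-0.17,"dz":0,"wx":0,"wy":0,"wz":0},{"dx":0.15,"dy":-0.17,"dz":0,"wx":0,"wy":0,"wz":0},{"dx":0.15,"dy":-0.17,"dz":0,"wx":0,"wy":0,"wz":0},{"dx":0,"dy":0,"dz":0,"wx":0,"wy":0,"wz":0},{"dx":0,"dy":0,"dz":0,"wx":0,"wy":0,"wz":0},{"dx":0,"dy":0,"dz":0,"wx":0,"wy":0,"wz":0}]' 1
python3 - <<'E'
from h import *
for n in ("top","side"):
    im,d=grab_frame(n);cv2.imwrite(f"pics/{n}1.png",im[:,:,::-1])
    for t in ("lever_ball","guard_tab"):
        for q in place_of(n,t)[:3]:
            x,y=q["pixel"];print(n,t,round(q["conf"],2),round(x),round(y),w(n,(x,y),dep=d[int(y),int(x)]).round(3))
a,b=cv2.imread("pics/top1.png"),cv2.imread("pics/side1.png")
cv2.imwrite("pics/c2.png",np.hstack([cv2.resize(a[130:330,140:340],(400,400)),cv2.resize(b[110:310,190:390],(400,400))]))
E
```

```text
time_s: 7.5
ee_pos: [0.5889, 0.1586, 0.3766]
tcp_rot: [-180.0, 0.0, -103.8]
ft_force: [0.2, 0.7, 0.4]
width: 0.0001
finger_force: 0.0
top lever_ball 0.6 129 249 [0.523 0.473 0.123]
top guard_tab 0.57 265 205 [0.501 0.105 0.76 ]
top guard_tab 0.57 490 221 [ 0.574 -0.325  0.098]
side lever_ball 0.53 235 196 [0.454 0.316 0.178]
side lever_ball 0.51 227 173 [ 0.607  0.638 -0.002]
side lever_ball 0.51 437 356 [ 0.576 -0.345  0.072]
side guard_tab 0.62 309 184 [0.593 0.171 0.245]
```

View pics/c2.png

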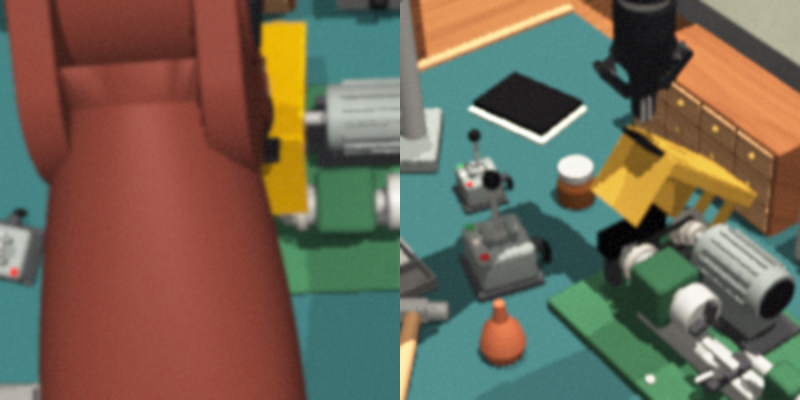

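```bash
python3 -m jog '[{"dx":0,"dy":0,"dz":-0.15,"wx":0,"wy":0,"wz":0},{"dx":-0.09,"dy":0,"dz":-0.069,"wx":0,"wy":0,"wz":0},{"dx":-0.09,"dy":0,"dz":-0.069,"wx":0,"wy":0,"wz":0},{"dx":-0.09,"dy":0,"dz":-0.069,"wx":0,"wy":0,"wz":0},{"dx":-0.067,"dy":0,"dz":-0.072,"wx":0,"wy":0,"wz":0},{"dx":-0.067,"dy":0,"dz":-0.072,"wx":0,"wy":0,"wz":0},{"dx":-0.067,"dy":0,"dz":-0.072,"wx":0,"wy":0,"wz":0},{"dx":-0.056,"dy":0,"dz":-0.082,"wx":0,"wy":0,"wz":0},{"dx":-0.056,"dy":0,"dz":-0.082,"wx":0,"wy":0,"wz":0},{"dx":-0.056,"dy":0,"dz":-0.082,"wx":0,"wy":0,"wz":0}]'
python3 -m jog '[{"dx":-0.02,"dy":0,"dz":-0.04,"wx":0,"wy":0,"wz":0},{"dx":-0.02,"dy":0,"dz":-0.04,"wx":0,"wy":0,"wz":0},{"dx":-0.02,"dy":0,"dz":-0.04,"wx":0,"wy":0,"wz":0},{"dx":-0.02,"dy":0,"dz":-0.04,"wx":0,"wy":0,"wz":0},{"dx":-0.02,"dy":0,"dz":-0.04,"wx":0,"wy":0,"wz":0},{"dx":-0.02,"dy":0,"dz":-0.03,"wx":0,"wy":0,"wz":0},{"dx":0,"dy":0,"dz":-0.02,"wx":0,"wy":0,"wz":0},{"dx":0,"dy":0,"dz":0,"wx":0,"wy":0,"wz":0},{"dx":0,"dy":0,"dz":0,"wx":0,"wy":0,"wz":0},{"dx":0,"dy":0,"dz":0,"wx":0,"wy":0,"wz":0}]'
```

```text
time_s: 8.8
ee_pos: [0.4932, 0.1581, 0.2528]
tcp_rot: [-179.9, 0.0, -103.8]
ft_force: [0.7, -0.0, 0.1]
width: 0.0002
finger_force: 0.5
time_s: 9.8
ee_pos: [0.4757, 0.158, 0.2156]
tcp_rot: [-180.0, 0.0, -103.9]
ft_force: [-0.1, 0.8, 0.7]
width: 0.0002
finger_force: 0.0
```

Run:
```python
from h import *
im,d=grab_frame("side");b=im[110:310,190:390,::-1]
cv2.imwrite("pics/c3.png",cv2.resize(b,(600,600),interpolation=cv2.INTER_CUBIC))
```

```text
(no output)
```

View pics/c3.png

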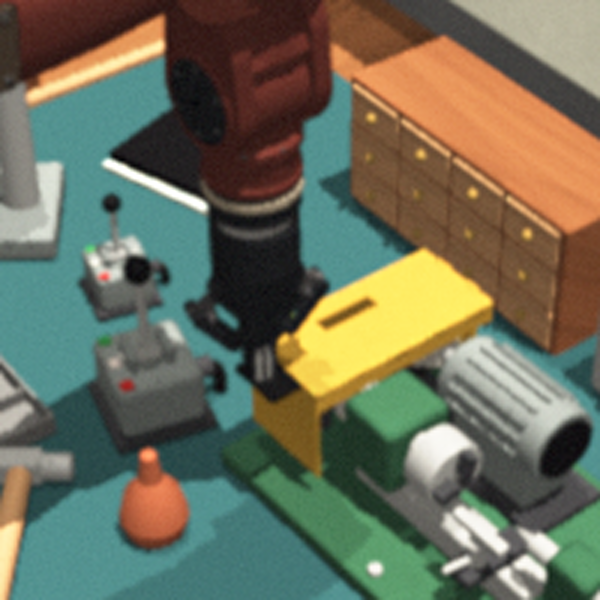

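The guard is down, with its slot at crop (347,313), and the fingertip is on the tab. I'll press gently to confirm it is fully shut.

```bash
python3 -m jog '[{"dx":0,"dy":0,"dz":-0.01,"wx":0,"wy":0,"wz":0},{"dx":0,"dy":0,"dz":-0.01,"wx":0,"wy":0,"wz":0},{"dx":0,"dy":0,"dz":0,"wx":0,"wy":0,"wz":0},{"dx":0,"dy":0,"dz":0,"wx":0,"wy":0,"wz":0},{"dx":0,"dy":0,"dz":0,"wx":0,"wy":0,"wz":0},{"dx":0,"dy":0,"dz":0,"wx":0,"wy":0,"wz":0},{"dx":0,"dy":0,"dz":0,"wx":0,"wy":0,"wz":0},{"dx":0,"dy":0,"dz":0,"wx":0,"wy":0,"wz":0},{"dx":0,"dy":0,"dz":0,"wx":0,"wy":0,"wz":0},{"dx":0,"dy":0,"dz":0,"wx":0,"wy":0,"wz":0}]'
```

```text
time_s: 10.85
ee_pos: [0.4757, 0.158, 0.2145]
tcp_rot: [-179.9, 0.0, -103.8]
ft_force: [-6.5, -0.6, 15.2]
width: 0.0005
finger_force: 8.1
```

```bash
python3 -m jog '[{"dx":0,"dy":0,"dz":0.28,"wx":0,"wy":0,"wz":0},{"dx":0,"dy":0,"dz":0.28,"wx":0,"wy":0,"wz":0},{"dx":0,"dy":0,"dz":0.2,"wx":0,"wy":0,"wz":-0.09},{"dx":0,"dy":-0.3,"dz":0,"wx":0,"wy":0,"wz":-0.09},{"dx":0,"dy":-0.3,"dz":0,"wx":0,"wy":0,"wz":-0.09},{"dx":0.08,"dy":-0.3,"dz":0,"wx":0,"wy":0,"wz":-0.09},{"dx":0.08,"dy":-0.3,"dz":0,"wx":0,"wy":0,"wz":-0.09},{"dx":0.08,"dy":-0.3,"dz":0,"wx":0,"wy":0,"wz":-0.09},{"dx":0.08,"dy":-0.3,"dz":0,"wx":0,"wy":0,"wz":-0.09},{"dx":0.08,"dy":-0.3,"dz":0,"wx":0,"wy":0,"wz":-0.09}]' 0 60
python3 - <<'E'
from h import *
for n in ("top","side"):
    im,d=grab_frame(n);np.save(f"pics/{n}2_d.npy",d);cv2.imwrite(f"pics/{n}2.png",im[:,:,::-1])
    for t in ("guard_slot","guard_tab","pin_grip","pin_collar","lever_ball"):
        for q in place_of(n,t)[:2]:
            x,y=q["pixel"];print(n,t,round(q["conf"],2),round(x,1),round(y,1),w(n,(x,y),dep=d[int(y),int(x)]).round(3))
    hsv=cv2.cvtColor(im,cv2.COLOR_RGB2HSV)
    # dark hole inside yellow
    m=cv2.inRange(hsv,(18,120,90),(34,255,255));m[:,:225]=0;m[:,400:]=0
    cs,h=cv2.findContours(m,cv2.RETR_CCOMP,cv2.CHAIN_APPROX_NONE)
    for c,hh in zip(cs,h[0]):
        if hh[3]>=0 and cv2.contourArea(c)>15:
            M=cv2.moments(c);u=(M["m10"]/M["m00"],M["m01"]/M["m00"])
            q=np.array([w(n,p[0],z=.142)[:2] for p in c],np.float32)
            print("hole",u,w(n,u,z=.142).round(4),cv2.minAreaRect(q))
        elif hh[3]<0 and cv2.contourArea(c)>500:
            q=np.array([w(n,p[0],z=.142)[:2] for p in c],np.float32);print("yellow",cv2.minAreaRect(q))
    # red pin grip
    m=cv2.inRange(hsv,(0,170,120),(6,255,255))|cv2.inRange(hsv,(174,170,120),(180,255,255))
    for c in cv2.findContours(m,0,1)[0]:
        x,y,ww,h=cv2.boundingRect(c)
        if cv2.contourArea(c)>20 and x>400 and x<530: print("red",x,y,ww,h,w(n,(x+ww/2,y+h/2),dep=d[y+h//2,x+ww//2]).round(3))
E
```

```text
time_s: 11.85
ee_pos: [0.5357, -0.1591, 0.3264]
tcp_rot: [-180.0, 0.0, -169.0]
ft_force: [1.1, 0.5, -0.2]
width: 0.0854
finger_force: 0.0
top guard_slot 0.71 259.3 216.7 [0.591 0.189 0.106]
top guard_tab 0.63 271.5 269.9 [0.472 0.159 0.144]
top lever_ball 0.76 192.1 281.9 [0.448 0.318 0.18 ]
top lever_ball 0.47 131.4 251.6 [0.516 0.468 0.124]
yellow ((0.5965992212295532, 0.15829317271709442), (0.21149447560310364, 0.10338650643825531), 1.465462565422058)
hole (261.0445168295331, 216.63409337676435) [0.5859 0.1806 0.142 ] ((0.5862219929695129, 0.18070663511753082), (0.01288154162466526, 0.05833299458026886), 89.89532470703125)
red 483 381 16 21 [ 0.187 -0.336  0.024]
side guard_slot 0.75 240.2 228.5 [0.451 0.302 0.074]
side guard_slot 0.68 306.7 216.0 [0.586 0.17  0.14 ]
side guard_tab 0.85 279.3 237.6 [0.477 0.144 0.141]
side pin_grip 0.62 436.0 356.2 [ 0.575 -0.341  0.069]
side pin_grip 0.44 437.4 346.0 [ 0.574 -0.338  0.106]
side pin_collar 0.77 437.7 355.8 [ 0.579 -0.343  0.069]
side pin_collar 0.22 233.6 198.9 [0.447 0.314 0.175]
side lever_ball 0.74 233.9 199.5 [0.446 0.311 0.175]
side lever_ball 0.6 225.8 176.2 [0.513 0.47  0.128]
yellow ((0.5666794776916504, 0.14068137109279633), (0.2962726056575775, 0.1535138040781021), 15.081069946289062)
red 435 339 9 17 [ 0.576 -0.344  0.105]
```

Run:
```python
from h import *
im=cv2.imread("pics/top0.png");hsv=cv2.cvtColor(im,cv2.COLOR_BGR2HSV)
m=cv2.inRange(hsv,(0,150,100),(6,255,255))|cv2.inRange(hsv,(174,150,100),(180,255,255));m[:200]=0;m[240:]=0;m[:,:475]=0;m[:,515:]=0
d=np.load("pics/top_d.npy");ys,xs=np.nonzero(m)
P=np.array([w("top",(x,y),dep=d[y,x]) for x,y in zip(xs,ys)]);t=P[P[:,2]>.108];print("top red",len(P),len(t),P[:,2].max(),t.mean(0),t.min(0),t.max(0))
im=cv2.imread("pics/side0.png");hsv=cv2.cvtColor(im,cv2.COLOR_BGR2HSV)
m=cv2.inRange(hsv,(0,150,80),(6,255,255))|cv2.inRange(hsv,(174,150,80),(180,255,255));m[:330]=0;m[372:]=0;m[:,:425]=0;m[:,455:]=0
d=np.load("pics/side_d.npy");ys,xs=np.nonzero(m);print("side red",xs.min(),xs.max(),ys.min(),ys.max())
P=np.array([w("side",(x,y),dep=d[y,x]) for x,y in zip(xs,ys)]);t=P[P[:,2]>.111];print(len(P),t.mean(0),P.max(0),P.min(0))
im=cv2.imread("pics/side2.png");g=im[205:228,292:322].max(2)
m=(g<120).astype(np.uint8)
n,l,s,c=cv2.connectedComponentsWithStats(m)
for k in range(1,n):
  if s[k][4]>10:
    u=c[k]+[292,205];print("slot side",s[k],u,w("side",u,z=.142))
im=cv2.imread("pics/top2.png");d=np.load("pics/top2_d.npy")
# depth-based ball
for n,b in(("top",(180,270,205,292)),("side",(222,190,246,210))):
    im=cv2.imread(f"pics/{n}2.png");d=np.load(f"pics/{n}2_d.npy")
    P=np.array([w(n,(x,y),dep=d[y,x]) for y in range(b[1],b[3]) for x in range(b[0],b[2]) if im[y,x].max()<60]);P=P[P[:,2]>.155]
    f=__import__("scipy.optimize",fromlist=["x"]).least_squares(lambda c:np.linalg.norm(P-c,axis=1)-.014,P.mean(0)-[0,0,.01],loss="soft_l1",f_scale=.002).x
    print("ball",n,len(P),f)
```

```text
top red 82 75 1.207602845055229 [ 0.57918092 -0.32704926  0.12760793] [ 0.42171016 -0.34449152  0.1082159 ] [0.59121188 0.05624858 1.20760285]
side red 433 443 339 355
141 [ 0.558249   -0.35188112  0.14717876] [ 0.59278941 -0.32482855  1.19791587] [-0.16116246 -0.80465796  0.06744706]
ball top 106 [0.45016642 0.3170108  0.16917486]
ball side 63 [0.4533074  0.31640255 0.16933332]
```

Run:
```python
from h import *
from scipy.optimize import least_squares
for n,k,b in(("top","",(160,262,190,292)),("side","",(215,182,246,210)),("top","2",(180,270,205,292)),("side","2",(222,190,246,210))):
    im=cv2.imread(f"pics/{n}{k or 0}.png");d=np.load(f"pics/{n}{k}_d.npy")
    P=np.array([w(n,(x,y),dep=d[y,x]) for y in range(b[1],b[3]) for x in range(b[0],b[2]) if im[y,x].max()<60 and d[y,x]>0]);P=P[P[:,2]>.140]
    f=least_squares(lambda c:np.linalg.norm(P-c,axis=1)-.014,P.mean(0)-[0,0,.01],loss="soft_l1",f_scale=.002).x
    print("ball",n,k,len(P),f.round(4))
im=cv2.imread("pics/top0.png");hsv=cv2.cvtColor(im,cv2.COLOR_BGR2HSV);d=np.load("pics/top_d.npy")
m=(hsv[...,1]>150)&((hsv[...,0]<7)|(hsv[...,0]>173))
P=np.array([w("top",(x,y),dep=d[y,x]) for y in range(205,235) for x in range(475,510) if m[y,x] and d[y,x]>0]);t=P[(P[:,2]>.108)&(P[:,2]<.118)];print(len(t),t.mean(0),t.min(0),t.max(0))
im=cv2.imread("pics/side2.png");print(im[206:226:1,295:320,2])
```

```text
ball top  119 [0.4613 0.3636 0.1531]
ball side  53 [0.4633 0.3632 0.152 ]
ball top 2 106 [0.4502 0.317  0.1692]
ball side 2 63 [0.4533 0.3164 0.1693]
74 [ 0.5813089  -0.33222896  0.11301341] [ 0.57123232 -0.34449152  0.1082159 ] [ 0.59121188 -0.32233343  0.11688856]
[[ 83  87  82  88  83  85 108 149 202 241 253 255 255 255 255 254 254 254
  254 254 254 254 254 254 254]
 [ 89  86  78  90 110 149 198 242 253 255 255 255 255 254 255 255 255 254
  255 254 254 254 254 254 254]
 [ 85  90 109 150 197 240 255 255 255 255 255 254 255 255 255 255 253 250
  254 255 255 254 254 254 254]
 [109 146 201 241 253 255 255 255 255 254 255 255 255 255 254 246 223 205
  238 252 255 255 254 254 254]
 [200 242 254 255 255 255 255 254 255 255 255 255 254 247 225 180 152 135
  169 223 249 254 254 254 254]
 [254 255 255 255 255 254 255 255 255 255 254 247 224 187 150 130 123 130
  155 207 242 254 254 254 254]
 [255 255 255 254 255 255 255 255 254 247 228 185 154 130 122 126 148 192
  224 245 252 254 254 254 254]
 [255 255 255 255 255 255 254 247 228 189 154 130 124 124 142 177 219 248
  253 255 254 254 254 25
[... 567 characters left out ...]
55 255 255 254 254 254 254 254 254 254
  254 254 254 254 254 254 254]
 [255 255 255 252 253 255 255 255 255 254 254 254 254 254 254 254 254 254
  254 254 254 254 254 254 254]
 [254 254 255 254 255 255 255 254 254 254 254 254 254 254 254 254 254 254
  254 254 254 254 254 254 254]
 [254 254 254 254 254 254 254 254 254 254 254 254 254 254 254 254 254 254
  254 254 254 254 254 254 254]
 [254 254 254 254 254 254 254 254 254 254 254 254 254 254 254 254 254 254
  254 254 254 254 254 254 254]
 [254 254 254 254 254 254 254 254 254 254 254 254 254 254 254 254 254 254
  254 254 254 254 254 254 254]
 [254 254 254 254 254 254 254 254 254 254 254 254 254 254 254 254 254 254
  254 254 254 254 254 254 254]]
```

```bash
python3 -m jog '[{"dx":0.06,"dy":-0.23,"dz":0,"wx":0,"wy":0,"wz":-0.02},{"dx":0.06,"dy":-0.23,"dz":0,"wx":0,"wy":0,"wz":0},{"dx":0.06,"dy":-0.23,"dz":0,"wx":0,"wy":0,"wz":0},{"dx":0.06,"dy":-0.23,"dz":0,"wx":0,"wy":0,"wz":0},{"dx":0.06,"dy":-0.23,"dz":0,"wx":0,"wy":0,"wz":0},{"dx":0,"dy":0,"dz":-0.25,"wx":0,"wy":0,"wz":0},{"dx":0,"dy":0,"dz":-0.25,"wx":0,"wy":0,"wz":0},{"dx":0,"dy":0,"dz":-0.25,"wx":0,"wy":0,"wz":0},{"dx":0,"dy":0,"dz":-0.25,"wx":0,"wy":0,"wz":0},{"dx":0,"dy":0,"dz":-0.2,"wx":0,"wy":0,"wz":0}]' 0
python3 -m jog '[{"dx":0,"dy":0,"dz":0,"wx":0,"wy":0,"wz":0},{"dx":0,"dy":0,"dz":0,"wx":0,"wy":0,"wz":0},{"dx":0,"dy":0,"dz":0,"wx":0,"wy":0,"wz":0},{"dx":0,"dy":0,"dz":0,"wx":0,"wy":0,"wz":0},{"dx":0,"dy":0,"dz":0,"wx":0,"wy":0,"wz":0},{"dx":0,"dy":0,"dz":0,"wx":0,"wy":0,"wz":0},{"dx":0,"dy":0,"dz":0,"wx":0,"wy":0,"wz":0},{"dx":0,"dy":0,"dz":0,"wx":0,"wy":0,"wz":0},{"dx":0,"dy":0,"dz":0,"wx":0,"wy":0,"wz":0},{"dx":0,"dy":0,"dz":0,"wx":0,"wy":0,"wz":0}]' 1 60
```

```text
time_s: 13.45
ee_pos: [0.58, -0.3286, 0.144]
tcp_rot: [179.9, -0.1, -170.4]
ft_force: [0.3, 0.3, 0.2]
width: 0.0852
finger_force: 0.0
time_s: 14.45
ee_pos: [0.5816, -0.3317, 0.1492]
tcp_rot: [-179.7, 0.2, -170.5]
ft_force: [1.2, -5.4, 2.3]
width: 0.0204
finger_force: 58.7
```

```bash
python3 -m jog '[{"dx":0,"dy":0,"dz":0.1,"wx":0,"wy":0,"wz":0},{"dx":0,"dy":0,"dz":0.2,"wx":0,"wy":0,"wz":0},{"dx":0,"dy":0,"dz":0.25,"wx":0,"wy":0,"wz":0},{"dx":0,"dy":0,"dz":0.25,"wx":0,"wy":0,"wz":0},{"dx":0,"dy":0,"dz":0.25,"wx":0,"wy":0,"wz":0},{"dx":0,"dy":0,"dz":0.2,"wx":0,"wy":0,"wz":0},{"dx":0,"dy":0.1,"dz":0,"wx":0,"wy":0,"wz":0},{"dx":0,"dy":0.2,"dz":0,"wx":0,"wy":0,"wz":0},{"dx":0,"dy":0.3,"dz":0,"wx":0,"wy":0,"wz":0},{"dx":0,"dy":0.3,"dz":0,"wx":0,"wy":0,"wz":0}]'
python3 -m jog '[{"dx":0,"dy":0.3,"dz":0,"wx":0,"wy":0,"wz":-0.02},{"dx":0,"dy":0.3,"dz":0,"wx":0,"wy":0,"wz":-0.02},{"dx":0,"dy":0.3,"dz":0,"wx":0,"wy":0,"wz":-0.02},{"dx":0,"dy":0.3,"dz":0,"wx":0,"wy":0,"wz":-0.02},{"dx":0,"dy":0.3,"dz":0,"wx":0,"wy":0,"wz":-0.01},{"dx":0,"dy":0.3,"dz":0,"wx":0,"wy":0,"wz":0},{"dx":0.03,"dy":0.3,"dz":0,"wx":0,"wy":0,"wz":0},{"dx":0,"dy":0.2,"dz":0,"wx":0,"wy":0,"wz":0},{"dx":0,"dy":0.1,"dz":0,"wx":0,"wy":0,"wz":0},{"dx":0,"dy":0,"dz":0,"wx":0,"wy":0,"wz":0}]'
```

```text
time_s: 15.45
ee_pos: [0.5801, -0.193, 0.3336]
tcp_rot: [180.0, 0.0, -170.5]
ft_force: [0.8, 1.4, -0.5]
width: 0.0206
finger_force: 59.6
time_s: 16.45
ee_pos: [0.5845, 0.1672, 0.3337]
tcp_rot: [180.0, -0.0, -178.4]
ft_force: [-0.2, -0.5, -0.4]
width: 0.021
finger_force: 59.5
```

Run:
```python
from h import *
out=[]
for n,b in (("side",(255,150,355,250)),("top",(220,160,320,260))):
    im,d=grab_frame(n);np.save(f"pics/{n}3_d.npy",d);cv2.imwrite(f"pics/{n}3.png",im[:,:,::-1])
    out.append(cv2.resize(im[b[1]:b[3],b[0]:b[2],::-1],(400,400),interpolation=cv2.INTER_CUBIC))
    for t in ("guard_slot","pin","pin_collar","pin_grip"):
        for q in place_of(n,t)[:2]:
            x,y=q["pixel"];print(n,t,round(q["conf"],2),round(x,1),round(y,1),w(n,(x,y),dep=d[int(y),int(x)]).round(3))
cv2.imwrite("pics/c4.png",np.hstack(out))
print("slot side",w("side",(305,213.5),z=.142))
```

```text
side guard_slot 0.89 304.4 214.8 [0.603 0.202 0.114]
side pin 0.62 309.0 200.7 [0.583 0.157 0.204]
side pin 0.31 295.5 319.3 [ 0.399 -0.029  0.033]
side pin_collar 0.63 309.1 187.9 [0.583 0.156 0.247]
side pin_grip 0.43 308.3 175.9 [0.574 0.148 0.294]
top guard_slot 0.9 256.9 217.5 [0.496 0.117 0.722]
top pin 0.2 425.0 319.4 [ 0.36  -0.175  0.078]
top pin_collar 0.47 504.4 271.5 [ 0.461 -0.345  0.118]
top pin_grip 0.25 353.7 300.4 [ 0.404 -0.02   0.034]
slot side [0.58767336 0.17981833 0.142     ]
```

View pics/c4.png

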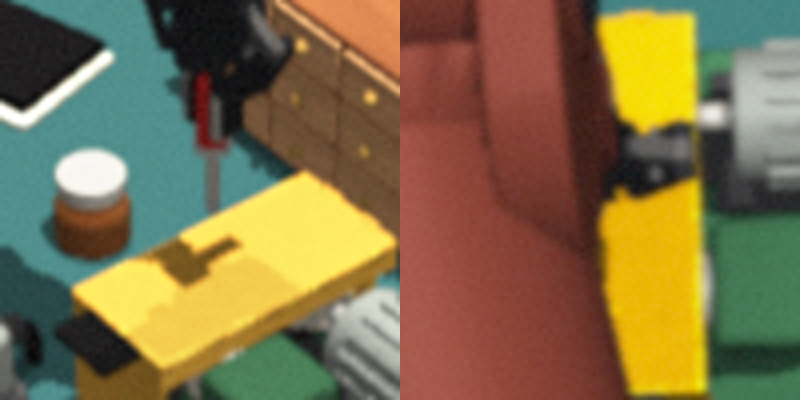

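Run:
```python
from h import *
s=r.read_state();print(s["ee_pos"])
for px,z in (((308.3,202.3),.1895),((308.2,188),.2445)): print(w("side",px,z=z))
d=np.load("pics/side3_d.npy")
P=np.array([w("side",(x,y),dep=d[y,x]) for y in range(190,202) for x in range(306,312)if d[y,x]>0]);P=P[(P[:,0]<.62)&(P[:,2]>.18)]
print(len(P),P.mean(0),P.min(0))
```

```text
[0.5850965  0.16489505 0.33398335]
[0.58858447 0.16671569 0.1895    ]
[0.58270549 0.16000307 0.2445    ]
48 [0.58205539 0.16190435 0.21876908] [0.57667774 0.1558406  0.19538788]
```

```bash
python3 -m jog '[{"dx":-0.05,"dy":0.05,"dz":0,"wx":0,"wy":0,"wz":-0.003},{"dx":-0.05,"dy":0.04,"dz":0,"wx":0,"wy":0,"wz":0},{"dx":0,"dy":0,"dz":-0.08,"wx":0,"wy":0,"wz":0},{"dx":0,"dy":0,"dz":-0.08,"wx":0,"wy":0,"wz":0},{"dx":0,"dy":0,"dz":-0.06,"wx":0,"wy":0,"wz":0},{"dx":0,"dy":0,"dz":-0.04,"wx":0,"wy":0,"wz":0},{"dx":0,"dy":0,"dz":-0.04,"wx":0,"wy":0,"wz":0},{"dx":0,"dy":0,"dz":-0.02,"wx":0,"wy":0,"wz":0},{"dx":0,"dy":0,"dz":-0.01,"wx":0,"wy":0,"wz":0},{"dx":0,"dy":0,"dz":0,"wx":0,"wy":0,"wz":0}]'
```

```text
time_s: 17.95
ee_pos: [0.5701, 0.1789, 0.2845]
tcp_rot: [180.0, 0.0, -178.8]
ft_force: [-0.5, -0.4, -1.0]
width: 0.0206
finger_force: 59.5
```

Run:
```python
from h import *
im,d=grab_frame("side")
cv2.imwrite("pics/c5.png",cv2.resize(im[170:240,265:345,::-1],(800,700)[:2] and (640,560),interpolation=cv2.INTER_CUBIC))
```

```text
(no output)
```

View pics/c5.png

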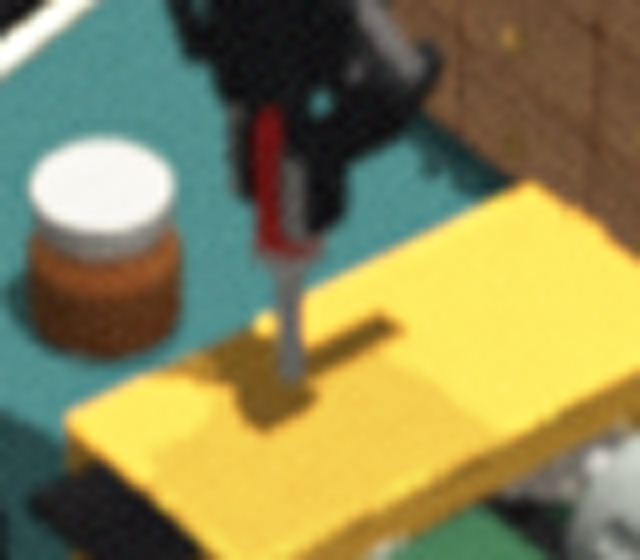

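```bash
python3 -c "
from h import *
print(w('side',(301.2,217),z=.141),w('side',(298.5,217),z=.142),w('side',(312,209),z=.142))"
python3 -m jog '[{"dx":0,"dy":0.006,"dz":-0.01,"wx":0,"wy":0,"wz":0},{"dx":0,"dy":0,"dz":-0.01,"wx":0,"wy":0,"wz":0},{"dx":0,"dy":0,"dz":-0.01,"wx":0,"wy":0,"wz":0},{"dx":0,"dy":0,"dz":0,"wx":0,"wy":0,"wz":0},{"dx":0,"dy":0,"dz":0,"wx":0,"wy":0,"wz":0},{"dx":0,"dy":0,"dz":0,"wx":0,"wy":0,"wz":0},{"dx":0,"dy":0,"dz":0,"wx":0,"wy":0,"wz":0},{"dx":0,"dy":0,"dz":0,"wx":0,"wy":0,"wz":0},{"dx":0,"dy":0,"dz":0,"wx":0,"wy":0,"wz":0},{"dx":0,"dy":0,"dz":0,"wx":0,"wy":0,"wz":0}]'
```

```text
[0.57139005 0.17532086 0.141     ] [0.56487537 0.17877487 0.142     ] [0.61447594 0.18342512 0.142     ]
time_s: 19.0
ee_pos: [0.57, 0.1799, 0.2799]
tcp_rot: [180.0, 0.0, -178.8]
ft_force: [0.4, 0.0, -0.6]
width: 0.0208
finger_force: 59.5
```

```bash
python3 -m jog '[{"dx":0,"dy":0,"dz":-0.01,"wx":0,"wy":0,"wz":0},{"dx":0,"dy":0,"dz":-0.01,"wx":0,"wy":0,"wz":0},{"dx":0,"dy":0,"dz":-0.01,"wx":0,"wy":0,"wz":0},{"dx":0,"dy":0,"dz":-0.01,"wx":0,"wy":0,"wz":0},{"dx":0,"dy":0,"dz":0,"wx":0,"wy":0,"wz":0},{"dx":0,"dy":0,"dz":0,"wx":0,"wy":0,"wz":0},{"dx":0,"dy":0,"dz":0,"wx":0,"wy":0,"wz":0},{"dx":0,"dy":0,"dz":0,"wx":0,"wy":0,"wz":0},{"dx":0,"dy":0,"dz":0,"wx":0,"wy":0,"wz":0},{"dx":0,"dy":0,"dz":0,"wx":0,"wy":0,"wz":0}]'
```

```text
time_s: 20.0
ee_pos: [0.57, 0.1799, 0.274]
tcp_rot: [180.0, 0.0, -178.8]
ft_force: [0.5, 1.2, -1.4]
width: 0.0203
finger_force: 59.5
```

In the slot. Next I go down to the bar: 10 mm, then a fine approach.

```bash
python3 -m jog '[{"dx":0,"dy":0,"dz":-0.015,"wx":0,"wy":0,"wz":0},{"dx":0,"dy":0,"dz":-0.015,"wx":0,"wy":0,"wz":0},{"dx":0,"dy":0,"dz":-0.015,"wx":0,"wy":0,"wz":0},{"dx":0,"dy":0,"dz":-0.015,"wx":0,"wy":0,"wz":0},{"dx":0,"dy":0,"dz":-0.01,"wx":0,"wy":0,"wz":0},{"dx":0,"dy":0,"dz":-0.01,"wx":0,"wy":0,"wz":0},{"dx":0,"dy":0,"dz":0,"wx":0,"wy":0,"wz":0},{"dx":0,"dy":0,"dz":0,"wx":0,"wy":0,"wz":0},{"dx":0,"dy":0,"dz":0,"wx":0,"wy":0,"wz":0},{"dx":0,"dy":0,"dz":0,"wx":0,"wy":0,"wz":0}]'
python3 -m jog '[{"dx":0,"dy":0,"dz":-0.007,"wx":0,"wy":0,"wz":0},{"dx":0,"dy":0,"dz":-0.007,"wx":0,"wy":0,"wz":0},{"dx":0,"dy":0,"dz":0,"wx":0,"wy":0,"wz":0},{"dx":0,"dy":0,"dz":0,"wx":0,"wy":0,"wz":0},{"dx":0,"dy":0,"dz":0,"wx":0,"wy":0,"wz":0},{"dx":0,"dy":0,"dz":0,"wx":0,"wy":0,"wz":0},{"dx":0,"dy":0,"dz":0,"wx":0,"wy":0,"wz":0},{"dx":0,"dy":0,"dz":0,"wx":0,"wy":0,"wz":0},{"dx":0,"dy":0,"dz":0,"wx":0,"wy":0,"wz":0},{"dx":0,"dy":0,"dz":0,"wx":0,"wy":0,"wz":0}]'
```

```text
time_s: 21.0
ee_pos: [0.5701, 0.1799, 0.2621]
tcp_rot: [180.0, 0.0, -178.8]
ft_force: [0.3, 0.6, 0.0]
width: 0.0204
finger_force: 59.5
time_s: 22.0
ee_pos: [0.57, 0.1799, 0.2598]
tcp_rot: [180.0, 0.0, -178.8]
ft_force: [-0.5, -0.9, -1.3]
width: 0.0207
finger_force: 59.5
```

```bash
python3 -m jog '[{"dx":0,"dy":0,"dz":-0.007,"wx":0,"wy":0,"wz":0},{"dx":0,"dy":0,"dz":-0.007,"wx":0,"wy":0,"wz":0},{"dx":0,"dy":0,"dz":0,"wx":0,"wy":0,"wz":0},{"dx":0,"dy":0,"dz":0,"wx":0,"wy":0,"wz":0},{"dx":0,"dy":0,"dz":0,"wx":0,"wy":0,"wz":0},{"dx":0,"dy":0,"dz":0,"wx":0,"wy":0,"wz":0},{"dx":0,"dy":0,"dz":0,"wx":0,"wy":0,"wz":0},{"dx":0,"dy":0,"dz":0,"wx":0,"wy":0,"wz":0},{"dx":0,"dy":0,"dz":0,"wx":0,"wy":0,"wz":0},{"dx":0,"dy":0,"dz":0,"wx":0,"wy":0,"wz":0}]'
```

```text
time_s: 23.0
ee_pos: [0.5703, 0.1799, 0.2588]
tcp_rot: [180.0, 0.1, -178.8]
ft_force: [-1.1, -0.2, 5.4]
width: 0.0206
finger_force: 60.2
```

```bash
python3 -m jog '[{"dx":0.0033,"dy":0,"dz":0,"wx":0,"wy":0,"wz":0},{"dx":0.0033,"dy":0,"dz":0,"wx":0,"wy":0,"wz":0},{"dx":0.0033,"dy":0,"dz":0,"wx":0,"wy":0,"wz":0},{"dx":0.0033,"dy":0,"dz":0,"wx":0,"wy":0,"wz":0},{"dx":0.0033,"dy":0,"dz":0,"wx":0,"wy":0,"wz":0},{"dx":0.0033,"dy":0,"dz":0,"wx":0,"wy":0,"wz":0},{"dx":0.0033,"dy":0,"dz":0,"wx":0,"wy":0,"wz":0},{"dx":0.0033,"dy":0,"dz":0,"wx":0,"wy":0,"wz":0},{"dx":0.0033,"dy":0,"dz":0,"wx":0,"wy":0,"wz":0},{"dx":0,"dy":0,"dz":0,"wx":0,"wy":0,"wz":0}]'
```

```text
time_s: 24.0
ee_pos: [0.5735, 0.18, 0.2586]
tcp_rot: [180.0, -0.1, -178.8]
ft_force: [-8.0, -0.1, 8.9]
width: 0.0207
finger_force: 60.4
```

```bash
python3 -m jog '[{"dx":0.0033,"dy":0,"dz":0.002,"wx":0,"wy":0,"wz":0},{"dx":0.0033,"dy":0,"dz":0,"wx":0,"wy":0,"wz":0},{"dx":0.0033,"dy":0,"dz":0,"wx":0,"wy":0,"wz":0},{"dx":0.0033,"dy":0,"dz":0,"wx":0,"wy":0,"wz":0},{"dx":0.0033,"dy":0,"dz":0,"wx":0,"wy":0,"wz":0},{"dx":0.0033,"dy":0,"dz":0,"wx":0,"wy":0,"wz":0},{"dx":0.0033,"dy":0,"dz":0,"wx":0,"wy":0,"wz":0},{"dx":0,"dy":0,"dz":0,"wx":0,"wy":0,"wz":0},{"dx":0,"dy":0,"dz":0,"wx":0,"wy":0,"wz":0},{"dx":0,"dy":0,"dz":0,"wx":0,"wy":0,"wz":0}]'
```

```text
time_s: 25.0
ee_pos: [0.5773, 0.18, 0.2587]
tcp_rot: [180.0, -0.1, -178.8]
ft_force: [-5.1, 0.1, 6.4]
width: 0.0206
finger_force: 60.1
```

```bash
python3 -m jog '[{"dx":0.0033,"dy":0,"dz":0,"wx":0,"wy":0,"wz":0},{"dx":0.0033,"dy":0,"dz":0,"wx":0,"wy":0,"wz":0},{"dx":0.0033,"dy":0,"dz":0,"wx":0,"wy":0,"wz":0},{"dx":0.0033,"dy":0,"dz":0,"wx":0,"wy":0,"wz":0},{"dx":0.0033,"dy":0,"dz":0,"wx":0,"wy":0,"wz":0},{"dx":0.0033,"dy":0,"dz":0,"wx":0,"wy":0,"wz":0},{"dx":0.0033,"dy":0,"dz":0,"wx":0,"wy":0,"wz":0},{"dx":0,"dy":0,"dz":0,"wx":0,"wy":0,"wz":0},{"dx":0,"dy":0,"dz":0,"wx":0,"wy":0,"wz":0},{"dx":0,"dy":0,"dz":0,"wx":0,"wy":0,"wz":0}]'
```

```text
time_s: 26.0
ee_pos: [0.5807, 0.18, 0.2587]
tcp_rot: [180.0, -0.0, -178.8]
ft_force: [-5.1, -0.4, 6.4]
width: 0.0207
finger_force: 60.1
```

```bash
python3 -m jog '[{"dx":0.0033,"dy":0,"dz":0,"wx":0,"wy":0,"wz":0},{"dx":0.0033,"dy":0,"dz":0,"wx":0,"wy":0,"wz":0},{"dx":0.0033,"dy":0,"dz":0,"wx":0,"wy":0,"wz":0},{"dx":0.0033,"dy":0,"dz":0,"wx":0,"wy":0,"wz":0},{"dx":0.0033,"dy":0,"dz":0,"wx":0,"wy":0,"wz":0},{"dx":0.0033,"dy":0,"dz":0,"wx":0,"wy":0,"wz":0},{"dx":0.0033,"dy":0,"dz":0,"wx":0,"wy":0,"wz":0},{"dx":0,"dy":0,"dz":0,"wx":0,"wy":0,"wz":0},{"dx":0,"dy":0,"dz":0,"wx":0,"wy":0,"wz":0},{"dx":0,"dy":0,"dz":0,"wx":0,"wy":0,"wz":0}]'
```

```text
time_s: 27.0
ee_pos: [0.5849, 0.1798, 0.2577]
tcp_rot: [180.0, -0.0, -178.8]
ft_force: [0.3, -0.4, -1.0]
width: 0.0204
finger_force: 59.4
```

Fz has gone to zero and the tip has dropped, so this is the hole. Pushing down in steps.

```bash
python3 -m jog '[{"dx":0,"dy":0,"dz":-0.007,"wx":0,"wy":0,"wz":0},{"dx":0,"dy":0,"dz":-0.007,"wx":0,"wy":0,"wz":0},{"dx":0,"dy":0,"dz":0,"wx":0,"wy":0,"wz":0},{"dx":0,"dy":0,"dz":0,"wx":0,"wy":0,"wz":0},{"dx":0,"dy":0,"dz":0,"wx":0,"wy":0,"wz":0},{"dx":0,"dy":0,"dz":0,"wx":0,"wy":0,"wz":0},{"dx":0,"dy":0,"dz":0,"wx":0,"wy":0,"wz":0},{"dx":0,"dy":0,"dz":0,"wx":0,"wy":0,"wz":0},{"dx":0,"dy":0,"dz":0,"wx":0,"wy":0,"wz":0},{"dx":0,"dy":0,"dz":0,"wx":0,"wy":0,"wz":0}]'
```

```text
time_s: 28.0
ee_pos: [0.5849, 0.1799, 0.256]
tcp_rot: [180.0, 0.0, -178.8]
ft_force: [1.6, -0.0, -0.8]
width: 0.0206
finger_force: 59.3
```

```bash
python3 -m jog '[{"dx":0.006,"dy":0,"dz":0,"wx":0,"wy":0,"wz":0},{"dx":0,"dy":0,"dz":-0.007,"wx":0,"wy":0,"wz":0},{"dx":0,"dy":0,"dz":-0.007,"wx":0,"wy":0,"wz":0},{"dx":0,"dy":0,"dz":-0.007,"wx":0,"wy":0,"wz":0},{"dx":0,"dy":0,"dz":0,"wx":0,"wy":0,"wz":0},{"dx":0,"dy":0,"dz":0,"wx":0,"wy":0,"wz":0},{"dx":0,"dy":0,"dz":0,"wx":0,"wy":0,"wz":0},{"dx":0,"dy":0,"dz":0,"wx":0,"wy":0,"wz":0},{"dx":0,"dy":0,"dz":0,"wx":0,"wy":0,"wz":0},{"dx":0,"dy":0,"dz":0,"wx":0,"wy":0,"wz":0}]'
```

```text
time_s: 29.0
ee_pos: [0.5858, 0.1799, 0.2528]
tcp_rot: [180.0, 0.0, -178.8]
ft_force: [1.0, 0.1, -0.8]
width: 0.0205
finger_force: 59.3
```

```bash
python3 -m jog '[{"dx":0.003,"dy":0,"dz":-0.008,"wx":0,"wy":0,"wz":0},{"dx":0,"dy":0,"dz":-0.008,"wx":0,"wy":0,"wz":0},{"dx":0,"dy":0,"dz":-0.008,"wx":0,"wy":0,"wz":0},{"dx":0,"dy":0,"dz":-0.008,"wx":0,"wy":0,"wz":0},{"dx":0,"dy":0,"dz":0,"wx":0,"wy":0,"wz":0},{"dx":0,"dy":0,"dz":0,"wx":0,"wy":0,"wz":0},{"dx":0,"dy":0,"dz":0,"wx":0,"wy":0,"wz":0},{"dx":0,"dy":0,"dz":0,"wx":0,"wy":0,"wz":0},{"dx":0,"dy":0,"dz":0,"wx":0,"wy":0,"wz":0},{"dx":0,"dy":0,"dz":0,"wx":0,"wy":0,"wz":0}]'
```

```text
time_s: 30.0
ee_pos: [0.5862, 0.1799, 0.248]
tcp_rot: [180.0, 0.0, -178.8]
ft_force: [1.2, 0.8, -1.6]
width: 0.0211
finger_force: 59.3
```

```bash
python3 -m jog '[{"dx":0.003,"dy":0,"dz":-0.01,"wx":0,"wy":0,"wz":0},{"dx":0,"dy":0,"dz":-0.01,"wx":0,"wy":0,"wz":0},{"dx":0,"dy":0,"dz":-0.01,"wx":0,"wy":0,"wz":0},{"dx":0,"dy":0,"dz":-0.01,"wx":0,"wy":0,"wz":0},{"dx":0,"dy":0,"dz":-0.01,"wx":0,"wy":0,"wz":0},{"dx":0,"dy":0,"dz":-0.01,"wx":0,"wy":0,"wz":0},{"dx":0,"dy":0,"dz":-0.01,"wx":0,"wy":0,"wz":0},{"dx":0,"dy":0,"dz":-0.01,"wx":0,"wy":0,"wz":0},{"dx":0,"dy":0,"dz":-0.01,"wx":0,"wy":0,"wz":0},{"dx":0,"dy":0,"dz":0,"wx":0,"wy":0,"wz":0}]'
```

```text
time_s: 31.0
ee_pos: [0.5865, 0.1799, 0.2342]
tcp_rot: [180.0, -0.0, -178.8]
ft_force: [-1.1, 0.0, -1.0]
width: 0.0206
finger_force: 59.3
```

```bash
python3 -m jog '[{"dx":0,"dy":0,"dz":-0.006,"wx":0,"wy":0,"wz":0},{"dx":0,"dy":0,"dz":-0.006,"wx":0,"wy":0,"wz":0},{"dx":0,"dy":0,"dz":-0.006,"wx":0,"wy":0,"wz":0},{"dx":0,"dy":0,"dz":-0.004,"wx":0,"wy":0,"wz":0},{"dx":0,"dy":0,"dz":0,"wx":0,"wy":0,"wz":0},{"dx":0,"dy":0,"dz":0,"wx":0,"wy":0,"wz":0},{"dx":0,"dy":0,"dz":0,"wx":0,"wy":0,"wz":0},{"dx":0,"dy":0,"dz":0,"wx":0,"wy":0,"wz":0},{"dx":0,"dy":0,"dz":0,"wx":0,"wy":0,"wz":0},{"dx":0,"dy":0,"dz":0,"wx":0,"wy":0,"wz":0}]'
```

```text
time_s: 32.0
ee_pos: [0.5867, 0.1799, 0.2312]
tcp_rot: [180.0, 0.0, -178.8]
ft_force: [0.5, 0.3, -1.4]
width: 0.0209
finger_force: 59.5
```

```bash
python3 -m jog '[{"dx":0,"dy":0,"dz":-0.006,"wx":0,"wy":0,"wz":0},{"dx":0,"dy":0,"dz":-0.006,"wx":0,"wy":0,"wz":0},{"dx":0,"dy":0,"dz":0,"wx":0,"wy":0,"wz":0},{"dx":0,"dy":0,"dz":0,"wx":0,"wy":0,"wz":0},{"dx":0,"dy":0,"dz":0,"wx":0,"wy":0,"wz":0},{"dx":0,"dy":0,"dz":0,"wx":0,"wy":0,"wz":0},{"dx":0,"dy":0,"dz":0,"wx":0,"wy":0,"wz":0},{"dx":0,"dy":0,"dz":0,"wx":0,"wy":0,"wz":0},{"dx":0,"dy":0,"dz":0,"wx":0,"wy":0,"wz":0},{"dx":0,"dy":0,"dz":0,"wx":0,"wy":0,"wz":0}]'
```

```text
time_s: 33.0
ee_pos: [0.5868, 0.1799, 0.2309]
tcp_rot: [180.0, 0.1, -178.8]
ft_force: [-3.6, -0.2, 9.8]
width: 0.0209
finger_force: 60.6
```

```bash
python3 -m jog '[{"dx":0,"dy":0,"dz":0.004,"wx":0,"wy":0,"wz":0},{"dx":0,"dy":0,"dz":0,"wx":0,"wy":0,"wz":0},{"dx":0,"dy":0,"dz":0,"wx":0,"wy":0,"wz":0},{"dx":0,"dy":0,"dz":0,"wx":0,"wy":0,"wz":0},{"dx":0,"dy":0,"dz":0,"wx":0,"wy":0,"wz":0},{"dx":0,"dy":0,"dz":0,"wx":0,"wy":0,"wz":0},{"dx":0,"dy":0,"dz":0.1,"wx":0,"wy":0,"wz":0},{"dx":0,"dy":0,"dz":0.2,"wx":0,"wy":0,"wz":0},{"dx":0,"dy":0,"dz":0.25,"wx":0,"wy":0,"wz":0},{"dx":0,"dy":0,"dz":0.25,"wx":0,"wy":0,"wz":0}]' 0
python3 -m jog '[{"dx":-0.1,"dy":0.1,"dz":0,"wx":0,"wy":0,"wz":0.093},{"dx":-0.1,"dy":0.1,"dz":0,"wx":0,"wy":0,"wz":0.093},{"dx":-0.1,"dy":0.1,"dz":0,"wx":0,"wy":0,"wz":0.093},{"dx":-0.1,"dy":0.1,"dz":0,"wx":0,"wy":0,"wz":0.093},{"dx":-0.1,"dy":0.1,"dz":0,"wx":0,"wy":0,"wz":0.093},{"dx":-0.1,"dy":0.1,"dz":0,"wx":0,"wy":0,"wz":0.093},{"dx":-0.1,"dy":0.1,"dz":0,"wx":0,"wy":0,"wz":0.093},{"dx":-0.1,"dy":0.1,"dz":0,"wx":0,"wy":0,"wz":0.093},{"dx":-0.1,"dy":0.11,"dz":0,"wx":0,"wy":0,"wz":0.093},{"dx":0,"dy":0,"dz":0,"wx":0,"wy":0,"wz":0}]'
python3 - <<'E'
from h import *
im,d=grab_frame("side");np.save("pics/side5_d.npy",d);cv2.imwrite("pics/side5.png",im[:,:,::-1])
cv2.imwrite("pics/c6.png",cv2.resize(im[140:290,200:360,::-1],(640,600),interpolation=cv2.INTER_CUBIC))
for t in ("pin_collar","pin_grip","lever_ball"):
    for q in place_of("side",t)[:2]:
        x,y=q["pixel"];print(t,round(q["conf"],2),round(x,1),round(y,1),w("side",(x,y),dep=d[int(y),int(x)]).round(3))
E
```

```text
time_s: 34.0
ee_pos: [0.5863, 0.1799, 0.3524]
tcp_rot: [180.0, 0.0, -178.8]
ft_force: [0.6, 1.0, 0.9]
width: 0.0857
finger_force: 0.0
time_s: 35.0
ee_pos: [0.4502, 0.3179, 0.3516]
tcp_rot: [-180.0, 0.1, -103.1]
ft_force: [0.3, -0.2, -0.3]
width: 0.0849
finger_force: 0.0
pin_collar 0.71 304.1 214.3 [0.579 0.172 0.149]
pin_grip 0.53 304.2 203.8 [0.579 0.173 0.185]
pin_grip 0.49 325.8 381.0 [ 0.334 -0.232  0.059]
lever_ball 0.75 234.1 199.7 [0.446 0.31  0.175]
lever_ball 0.63 225.4 177.4 [0.512 0.471 0.124]
```

View pics/c6.png

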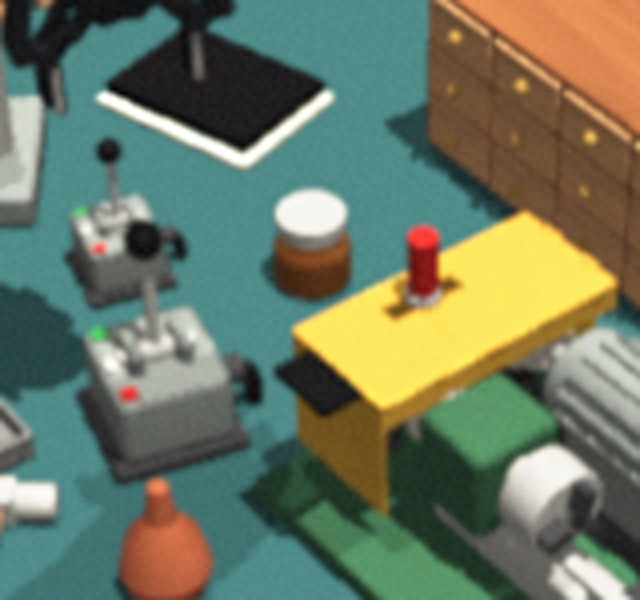

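The pin stands upright with its collar on the guard at crop (422,297), and the lever is still upright. Grip the ball and swing it to reverse.

```bash
python3 -m jog '[{"dx":0.005,"dy":-0.007,"dz":-0.15,"wx":0,"wy":0,"wz":0},{"dx":0,"dy":0,"dz":-0.15,"wx":0,"wy":0,"wz":0},{"dx":0,"dy":0,"dz":-0.15,"wx":0,"wy":0,"wz":0},{"dx":0,"dy":0,"dz":-0.15,"wx":0,"wy":0,"wz":0},{"dx":0,"dy":0,"dz":-0.15,"wx":0,"wy":0,"wz":0},{"dx":0,"dy":0,"dz":-0.12,"wx":0,"wy":0,"wz":0},{"dx":0,"dy":0,"dz":0,"wx":0,"wy":0,"wz":0},{"dx":0,"dy":0,"dz":0,"wx":0,"wy":0,"wz":0},{"dx":0,"dy":0,"dz":0,"wx":0,"wy":0,"wz":0},{"dx":0,"dy":0,"dz":0,"wx":0,"wy":0,"wz":0}]' 0 30
python3 -m jog '[{"dx":0,"dy":0,"dz":0,"wx":0,"wy":0,"wz":0},{"dx":0,"dy":0,"dz":0,"wx":0,"wy":0,"wz":0},{"dx":0,"dy":0,"dz":0,"wx":0,"wy":0,"wz":0},{"dx":0,"dy":0,"dz":0,"wx":0,"wy":0,"wz":0},{"dx":0,"dy":0,"dz":0,"wx":0,"wy":0,"wz":0},{"dx":0,"dy":0,"dz":0,"wx":0,"wy":0,"wz":0},{"dx":0,"dy":0,"dz":0,"wx":0,"wy":0,"wz":0},{"dx":0,"dy":0,"dz":0,"wx":0,"wy":0,"wz":0},{"dx":0,"dy":0,"dz":0,"wx":0,"wy":0,"wz":0},{"dx":0,"dy":0,"dz":0,"wx":0,"wy":0,"wz":0}]' 1 25
```

```text
time_s: 36.2
ee_pos: [0.4531, 0.3154, 0.2208]
tcp_rot: [-179.9, 0.1, -103.5]
ft_force: [0.1, 0.6, 0.1]
width: 0.0854
finger_force: 0.0
time_s: 37.2
ee_pos: [0.4515, 0.3156, 0.2197]
tcp_rot: [179.9, 0.0, -103.5]
ft_force: [-6.4, 0.6, 5.0]
width: 0.0266
finger_force: 24.5
```

```bash
python3 -m jog '[{"dx":-0.009,"dy":-0.038,"dz":0,"wx":0,"wy":0,"wz":0},{"dx":-0.009,"dy":-0.038,"dz":-0.002,"wx":0,"wy":0,"wz":0},{"dx":-0.009,"dy":-0.038,"dz":-0.005,"wx":0,"wy":0,"wz":0},{"dx":-0.009,"dy":-0.038,"dz":-0.008,"wx":0,"wy":0,"wz":0},{"dx":-0.009,"dy":-0.038,"dz":-0.01,"wx":0,"wy":0,"wz":0},{"dx":-0.009,"dy":-0.038,"dz":-0.012,"wx":0,"wy":0,"wz":0},{"dx":-0.009,"dy":-0.038,"dz":-0.015,"wx":0,"wy":0,"wz":0},{"dx":-0.009,"dy":-0.038,"dz":-0.018,"wx":0,"wy":0,"wz":0},{"dx":-0.009,"dy":-0.038,"dz":-0.02,"wx":0,"wy":0,"wz":0},{"dx":-0.009,"dy":-0.038,"dz":-0.02,"wx":0,"wy":0,"wz":0}]'
python3 -m jog '[{"dx":-0.001,"dy":-0.007,"dz":-0.003,"wx":0,"wy":0,"wz":0},{"dx":0,"dy":0,"dz":0,"wx":0,"wy":0,"wz":0},{"dx":0,"dy":0,"dz":0,"wx":0,"wy":0,"wz":0},{"dx":0,"dy":0,"dz":0,"wx":0,"wy":0,"wz":0},{"dx":0,"dy":0,"dz":0,"wx":0,"wy":0,"wz":0},{"dx":0,"dy":0,"dz":0,"wx":0,"wy":0,"wz":0},{"dx":0,"dy":0,"dz":0,"wx":0,"wy":0,"wz":0},{"dx":0,"dy":0,"dz":0,"wx":0,"wy":0,"wz":0},{"dx":0,"dy":0,"dz":0,"wx":0,"wy":0,"wz":0},{"dx":0,"dy":0,"dz":0,"wx":0,"wy":0,"wz":0}]'
```

```text
time_s: 38.2
ee_pos: [0.4376, 0.2589, 0.2029]
tcp_rot: [179.8, 0.1, -103.4]
ft_force: [-5.6, 5.1, 2.0]
width: 0.0265
finger_force: 25.3
time_s: 39.2
ee_pos: [0.4374, 0.2577, 0.202]
tcp_rot: [179.8, 0.0, -103.4]
ft_force: [-8.1, 2.5, 0.8]
width: 0.0263
finger_force: 25.3
```

```bash
python3 -m jog '[{"dx":0,"dy":0,"dz":0,"wx":0,"wy":0,"wz":0},{"dx":0,"dy":0,"dz":0,"wx":0,"wy":0,"wz":0},{"dx":0,"dy":0,"dz":0,"wx":0,"wy":0,"wz":0},{"dx":0,"dy":0,"dz":0,"wx":0,"wy":0,"wz":0},{"dx":0,"dy":0,"dz":0,"wx":0,"wy":0,"wz":0},{"dx":0,"dy":0,"dz":0.1,"wx":0,"wy":0,"wz":0},{"dx":0,"dy":0,"dz":0.2,"wx":0,"wy":0,"wz":0},{"dx":0,"dy":0,"dz":0.25,"wx":0,"wy":0,"wz":0},{"dx":0,"dy":0,"dz":0.25,"wx":0,"wy":0,"wz":0},{"dx":0,"dy":0,"dz":0.1,"wx":0,"wy":0,"wz":0}]' 0
python3 - <<'E'
from h import *
from scipy.optimize import least_squares
im,d=grab_frame("side")
for t in ("pin_collar","pin_grip","lever_ball"):
    for q in place_of("side",t)[:2]:
        x,y=q["pixel"];print(t,round(q["conf"],2),round(x,1),round(y,1),w("side",(x,y),dep=d[int(y),int(x)]).round(3))
P=np.array([w("side",(x,y),dep=d[y,x]) for y in range(195,235) for x in range(215,250) if im[y,x].max()<60 and d[y,x]>0]);P=P[(P[:,2]>.14)&(P[:,2]<.19)]
f=least_squares(lambda c:np.linalg.norm(P-c,axis=1)-.014,P.mean(0)-[0,0,.01],loss="soft_l1",f_scale=.002).x
print(len(P),f)
cv2.imwrite("pics/c7.png",cv2.resize(im[140:290,200:360,::-1],(640,600),interpolation=cv2.INTER_CUBIC))
E
```

```text
time_s: 40.2
ee_pos: [0.4394, 0.2574, 0.3427]
tcp_rot: [-179.7, 0.2, -103.5]
ft_force: [-0.1, 0.0, 0.2]
width: 0.0856
finger_force: 0.0
pin_collar 0.55 306.1 216.0 [0.583 0.169 0.143]
pin_grip 0.43 304.9 205.9 [0.58  0.171 0.179]
lever_ball 0.69 240.1 215.3 [0.431 0.259 0.162]
lever_ball 0.48 225.4 175.5 [0.513 0.473 0.129]
72 [0.43694225 0.26129016 0.15328053]
```

View pics/c7.png

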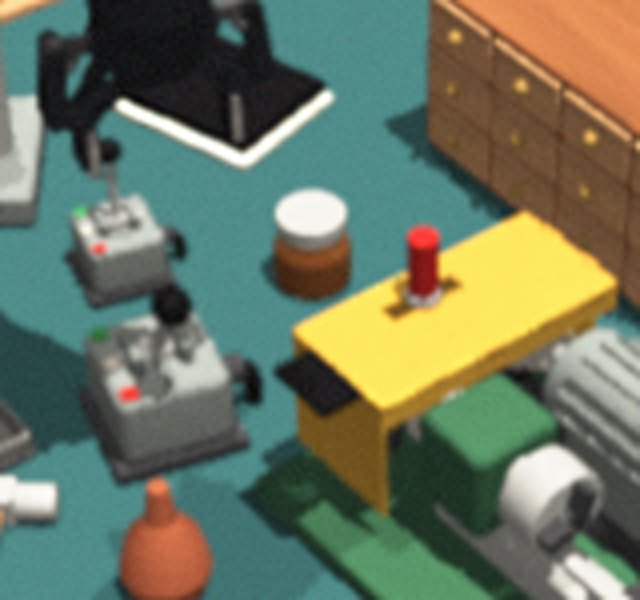

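The lever leans to reverse: the ball is at crop (172,305), about +0.58 rad. The pin and guard haven't moved, and the gripper is clear.

```bash
python3 -c "
from station import r
print(r.hand_in())"
```

```text
the job is handed in; nothing more can be done
None
```

I handed the job in at about 40 s. The lever went to off, the guard is shut and pinned home, and the lever is now at reverse (about +0.58 rad); no verdict came back.

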